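Close and evenly tighten the extractor's filter cover

ROBOT

A 6-joint arm with a two-finger parallel gripper is mounted at the origin on the work surface. World frame = base frame: x ahead of the robot, y to its left, z up, the work surface at z = 0. Lengths are in m, angles in degrees, forces in N, time in s.
With the tool pointing down it reaches from about 0.25 to 0.725 m from the base axis. Payload 9.7 kg.
Tool frame: the origin (TCP) lies midway between the tips of the shut fingers; the grasp point (between the pads) lies bot.grasp_offset behind it (bot.grasp_offset is the distance from the TCP to the grasp point, in m); x points along the fingers, y is the direction in which the jaws open and shut, and the axes are right-handed (so a half turn about x gives the same grasp; the last joint's range is limited). The gripper opens to 85 mm and grips with 20 to 120 N. Pads are 22 mm wide; open, the fingers measure 114 mm over their backs; the gripper's body (76 mm by 85 mm) begins 54 mm behind the grasp point. The pads swing forward as they close: fully open they stand 13 mm farther back than shut.
Start: joints at [63.484, 4.979, 10.078, 95.1, 0, 90], TCP at [0.246, 0.492, 0.231] pointing down, gripper open.
Joint ranges: [-179.16, 179.16], [-48.56, 103.87], [-65.8, 70.77], [-126.05, 130.52], [-82.76, 87.17], [-180, 180]. Speed limits (degrees/s): [127.2, 127.2, 147.25, 180, 180, 180].

INTERFACE

Orientations are given as [roll, pitch, yaw] about the fixed x, y, z axes, in that order (R = Rz(yaw) Ry(pitch) Rx(roll)).
In Python, from workcell import status, camera, bot gives the robot as it stands.
- The arm moves only by the shell command python3 -m jog 'ROWS' [OPENING] [FORCE]. ROWS is text: rows parted by semicolons, each of 4 numbers parted by spaces: the shift along the tool's x, y, z in mm, then the turn about the tool's x in degrees. A call has exactly 8 rows; each row is the pose to reach, as a shift and turn from the pose commanded when the call began, along the tool's axes at that moment; what a row does not reach only later rows make up. A row lasts 1/8 s, in which the tool goes at most 62.5 mm and 10.7 degrees, less where a joint would pass 70% of its speed; a pose out of reach is approached as far as the arm can. A call with a gripper value outside its range is refused whole. OPENING is the opening, from 0 (shut) to 1 (fully open), set as the call begins (- or left out, the last holds). The fingers move at their own pace and stop on an object; FORCE is the grip in N (left out, the last holds). Time passes only in rows, so rows that repeat a pose let the fingers close, or fill a call up. It gives the time, the measured TCP pose, the force and the opening at its end, in the units of the state.
- status.get_obs(): the state, without advancing time (a new reading comes with each control period).
- camera(name): name is "scene" or "top" or "wrist"; returns a dict with "color" (400x640x3 uint8, red, green, blue), "vfov" (degrees; the focal length in pixels is half the picture's height over the tangent of half this angle, whatever the lens; pixels are square), "cx", "cy" (the principal point, pixels), "D" ([k1, k2, p1, p2, k3] as OpenCV has them; the pictures are not rectified), "rvec" (rotation vector, rad) and "tvec" (3), from world to camera coordinates, as OpenCV has them. Camera axes: x right, y down, z forward; pixel columns grow to the right and rows downward; lengths in m; the calibration is good to about 2 mm. A picture is of the moment at which its call begins. There is no depth.
- bot.job_done(): hands the job in, once; it reports no verdict.
The state is a dict: "time": time; "q": joint angles; "qd": joint speeds; "joint_efforts": joint torques, N m; "ee_pos": TCP position; "tcp_rot": TCP orientation; "wrist_force": force on the tool from outside, world axes, zero at the start; "torque": the same for the moment, N m; "opening": finger opening in m.
Only numpy, scipy, OpenCV 4.12 (cv2) and the standard library are available. Lean on these libraries where they do the work, as an engineer would, in place of code of your own. Each camera call takes 0.05 s, during which the arm holds its last target. There are 200 camera calls.

TASK

The filter port on top of the spray-mist extractor stands open: swing its cover fully shut by pushing its post, then tighten the four wing screws clockwise in cross order (any one first, then the one diagonally opposite, then the other two), turning each just until its wings line up with the raised rib beside it and no further. Tighten none before the cover is shut, and leave the paint cup, the paint bottle and the brush jar where they stand.

Things in the scene. Friction and masses are not known exactly. Their poses are not given: they have to be found in the camera images.
- extractor: Grey box fixed on the table, 260 (its x) by 300 (its y) by 110 mm high; origin on the table under the centre of the filter port, x level and pointing to the pivot side (away from the robot), y to the left, z up. On its 110 mm high top lies a 170 mm square aluminium port flange 10 mm high with a black gasket ring; a steel stop lug 12 mm wide, 22 mm high stands on the top at x -68, y -83 mm.
- pivot (a point): The upright pivot axis of the cover, at x +96 mm, y 0 of the extractor, 130 mm above the table (level with the cover's upper face); a round steel boss 22 mm across rises 8 mm above the cover there. Fixed to the extractor, same axes.
- cover (a joint): Swing of the cover about the upright pivot axis, rad: 0 = fully shut over the port, against its stop; positive = open, swung towards the extractor's +y side (clockwise from above). Opens to 1.2. Starts 0.5 to 0.9; friction 0.5 N m (3 N at the post); stays where left. Cover: dark grey plate, 150 mm square, 8 mm thick, upper face 130 mm above the table, centre 96 mm from the pivot.
- post (a point): Centre, half-way up, of the upright steel post with which the cover is pushed: 14 mm diameter, 36 mm tall, from the cover's upper face (130 mm) to 166 mm above the table. It stands 189 mm from the pivot on a 30 mm wide tab at the cover's edge opposite the pivot. Axes turn with the cover: x points from the post to the pivot, y to the cover's left; to shut the cover the post moves along -y.
- screw1 (a joint): Turn of wing screw 1, rad relative to the cover: 0 = tight as wanted, wings in line with the rib beside it; negative = still loose (starts -1.25 to -0.75); grows when turned clockwise from above; above 0 = past the rib, overtightened. 0.06 N m of friction; it stays where left; no stop at 0 (range -1.5 to 0.6). Diagonally opposite screw: 3.
- wing1 (a point): Middle of the wings of wing screw 1, on its axis, 22 mm above the cover's upper face; corner -x, -y of the cover (near right), 50 mm in x and y from the cover's centre. Wings: a bar 10 mm thick, 42 mm from tip to tip, 11 to 32 mm above the cover, on a stem 9 mm thick. x along the wings, z up, turning with the screw. Rib: 18 x 5 mm, 2 mm high, 24 to 42 mm off the axis towards the cover's centre.
- screw2 (a joint): Turn of wing screw 2, rad relative to the cover: 0 = tight as wanted, wings in line with the rib beside it; negative = still loose (starts -1.25 to -0.75); grows when turned clockwise from above; above 0 = past the rib, overtightened. 0.06 N m of friction; it stays where left; no stop at 0 (range -1.5 to 0.6). Diagonally opposite screw: 4.
- wing2 (a point): Middle of the wings of wing screw 2, on its axis, 22 mm above the cover's upper face; corner -x, +y of the cover (near left), 50 mm in x and y from the cover's centre. Wings: a bar 10 mm thick, 42 mm from tip to tip, 11 to 32 mm above the cover, on a stem 9 mm thick. x along the wings, z up, turning with the screw. Rib: 18 x 5 mm, 2 mm high, 24 to 42 mm off the axis towards the cover's centre.
- screw3 (a joint): Turn of wing screw 3, rad relative to the cover: 0 = tight as wanted, wings in line with the rib beside it; negative = still loose (starts -1.25 to -0.75); grows when turned clockwise from above; above 0 = past the rib, overtightened. 0.06 N m of friction; it stays where left; no stop at 0 (range -1.5 to 0.6). Diagonally opposite screw: 1.
- wing3 (a point): Middle of the wings of wing screw 3, on its axis, 22 mm above the cover's upper face; corner +x, +y of the cover (far left), 50 mm in x and y from the cover's centre. Wings: a bar 10 mm thick, 42 mm from tip to tip, 11 to 32 mm above the cover, on a stem 9 mm thick. x along the wings, z up, turning with the screw. Rib: 18 x 5 mm, 2 mm high, 24 to 42 mm off the axis towards the cover's centre.
- screw4 (a joint): Turn of wing screw 4, rad relative to the cover: 0 = tight as wanted, wings in line with the rib beside it; negative = still loose (starts -1.25 to -0.75); grows when turned clockwise from above; above 0 = past the rib, overtightened. 0.06 N m of friction; it stays where left; no stop at 0 (range -1.5 to 0.6). Diagonally opposite screw: 2.
- wing4 (a point): Middle of the wings of wing screw 4, on its axis, 22 mm above the cover's upper face; corner +x, -y of the cover (far right), 50 mm in x and y from the cover's centre. Wings: a bar 10 mm thick, 42 mm from tip to tip, 11 to 32 mm above the cover, on a stem 9 mm thick. x along the wings, z up, turning with the screw. Rib: 18 x 5 mm, 2 mm high, 24 to 42 mm off the axis towards the cover's centre.
- cup_mid (a point): Centre of a white lidded paint cup, 46 mm diameter, 36 mm tall, standing on the extractor's top on its -y side. Leave alone.
- bottle_mid (a point): Centre of a white paint bottle, 44 mm diameter, 130 mm tall, standing on the table. Leave alone.
- jar_mid (a point): Centre (50 mm up) of a white jar 72 mm diameter, 100 mm tall, with brushes sticking up to about 220 mm, standing on the table. Leave alone.
There are look-alikes about, which are no part of the job. There is more than one size of the part that bears bottle_mid; the job needs the larger. Leave any red look-alike of the part that bears cup_mid alone.

How it is judged (in metres and radians):
On the way, in this order (a step that is already met when the one before it is completed fails the run):
1. the cover is swung shut (within 0.05 rad, about 3 degrees) with all four screws still loose (each at least 0.5 rad short of its rib) (value of joint each of screw1, screw2, screw3, screw4 below -0.5 rad and value of joint cover below 0.05 rad), for 0.2 s.
2. one screw, any, is lined up with its rib (within 0.17 rad, about 10 degrees), the other three still loose (((value of joint screw1 between -0.17 and 0.17 rad and value of joint each of screw2, screw3, screw4 below -0.5 rad and value of joint cover below 0.05 rad) or (value of joint each of screw1, screw3, screw4 below -0.5 rad and value of joint screw2 between -0.17 and 0.17 rad and value of joint cover below 0.05 rad) or (value of joint each of screw1, screw2, screw4 below -0.5 rad and value of joint screw3 between -0.17 and 0.17 rad and value of joint cover below 0.05 rad) or (value of joint each of screw1, screw2, screw3 below -0.5 rad and value of joint screw4 between -0.17 and 0.17 rad and value of joint cover below 0.05 rad))), for 0.2 s.
3. the diagonally opposite screw is lined up too, the other pair still loose (((value of joint screw1 between -0.17 and 0.17 rad and value of joint each of screw2, screw4 below -0.5 rad and value of joint screw3 between -0.17 and 0.17 rad and value of joint cover below 0.05 rad) or (value of joint each of screw1, screw3 below -0.5 rad and value of joint screw2 between -0.17 and 0.17 rad and value of joint screw4 between -0.17 and 0.17 rad and value of joint cover below 0.05 rad))), for 0.2 s.
At the end, for the whole second after the job is handed in: The cover is shut (within 0.05 rad), all four wing screws are in line with their ribs (within 0.17 rad), and cup, bottle and jar stand upright within 30 mm of where they were (value of joint cover below 0.05 rad and value of joint screw1 between -0.17 and 0.17 rad and value of joint screw2 between -0.17 and 0.17 rad and value of joint screw3 between -0.17 and 0.17 rad and value of joint screw4 between -0.17 and 0.17 rad and distance of each of cup_mid, bottle_mid, jar_mid from where it was at the start of the episode below 0.03 m and angle between each of cup_mid, bottle_mid, jar_mid's own z axis and vertical below 0.2 rad); the robot touches nothing.
It fails at once if a screw is tightened (brought within 0.5 rad of its rib) while the cover is still open (over 0.15 rad) (value of joint cover above 0.15 rad and value of joint any of screw1, screw2, screw3, screw4 above -0.5 rad).
It fails at once if a screw is overtightened: turned more than 0.35 rad (20 degrees) past its rib, crushing the gasket (value of joint any of screw1, screw2, screw3, screw4 above 0.35 rad).
It fails at once if the paint cup, the paint bottle or the brush jar is moved more than 30 mm or tipped over (distance of any of cup_mid, bottle_mid, jar_mid from where it was at the start of the episode above 0.03 m or angle between any of cup_mid, bottle_mid, jar_mid's own z axis and vertical above 0.4 rad).
It also fails if it takes over 62 s, if anything falls off the work surface, if the arm or the gripper's body presses on something with over 40 N, if the wrist force passes 120 N, or if a joint passes its speed limit or range.

## Working session

There is one attempt and no reset: what is moved stays moved. The work goes in short steps, Python scripts to look and compute and a shell command to move; the robot and the scene stay as the last step left them, time stands still between calls to the robot, and variables do not carry over. Pictures are saved under pics/ and viewed, about 8 in all and at most 12, crops included, and the job is handed in when it is done.

```bash
mkdir -p pics; ls
python3 - <<'E'
from workcell import status,camera,bot
import cv2
print(status.get_obs(), bot.grasp_offset)
for n in ("scene","top"):
    c=camera(n); cv2.imwrite(f"pics/{n}0.png",c["color"][:,:,::-1]); print(n,{k:v for k,v in c.items() if k!="color"})
E
```

```text
pics
{'time': 0.0, 'q': array([6.34825754e+01, 5.01059479e+00, 1.00331902e+01, 9.51002794e+01,
       7.75878312e-04, 8.99995274e+01]), 'qd': array([ 0.02334609, -0.12832251, -0.01466282,  0.0598974 , -0.00731492,
       -0.03140173]), 'joint_efforts': array([ 2.71707904e-03, -5.20389283e+01,  4.64807332e+01,  1.63104519e-02,
        4.40603765e-05,  2.90785039e-06]), 'ee_pos': array([0.24544648, 0.49192343, 0.23057661]), 'tcp_rot': array([ -90.57270168,   89.92231212, -117.08965422]), 'wrist_force': array([0.63887914, 0.7392247 , 0.10324797]), 'torque': array([-0.01427163, -0.00643547, -0.00722615]), 'opening': 0.08577766331030495} 0.0187
scene {'vfov': 57.39400568587363, 'cx': 325.5121334398234, 'cy': 197.27880326943807, 'D': array([-0.03810353,  0.        ,  0.        ,  0.        ,  0.        ]), 'rvec': array([ 1.96463097,  0.83950682, -0.47611613]), 'tvec': array([-0.34117852, -0.10628937,  1.07805055])}
top {'vfov': 45.934432659539056, 'cx': 318.5259891861178, 'cy': 202.46065563817845, 'D': array([-0.03606188,  0.        ,  0.        ,  0.        ,  0.        ]), 'rvec': array([ 2.14170011, -2.09256988,  0.15871257]), 'tvec': array([-0.06144985,  0.56658578,  0.85640726])}
```

View pics/top0.png

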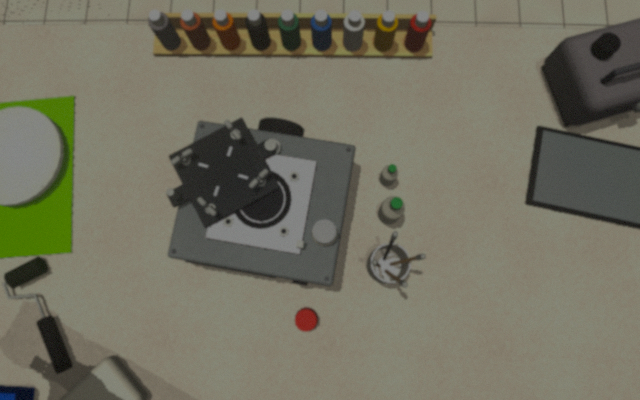

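View pics/scene0.png

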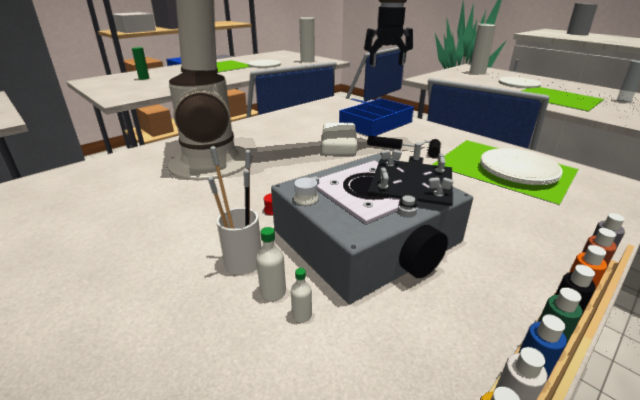

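The top view shows the extractor at about (262,203), the boss at (271,147) and the post tab near (173,193). The cup is at (324,231), the jar at (388,265) and the large bottle at (392,210). I'll fit the extractor's pose and check it with an overlay.

```bash
cat > h.py <<'E'
import numpy as np, cv2
from workcell import status,camera,bot
def K(c):
    f=200/np.tan(np.radians(c["vfov"]/2)); return np.array([[f,0,c["cx"]],[0,f,c["cy"]],[0,0,1.]])
def proj(c,P): return cv2.projectPoints(np.array(P,float).reshape(-1,3),c["rvec"],c["tvec"],K(c),c["D"])[0].reshape(-1,2)
def back(c,uv,z):
    R=cv2.Rodrigues(c["rvec"])[0]; n=cv2.undistortPoints(np.array(uv,float).reshape(-1,1,2),K(c),c["D"]).reshape(-1,2)
    d=np.c_[n,np.ones(len(n))]@R; o=-R.T@c["tvec"]; return o+d*((z-o[2])/d[:,2])[:,None]
def ext(p,L):  # extractor->world
    x,y,a=p; L=np.array(L,float).reshape(-1,3); c,s=np.cos(a),np.sin(a)
    return np.c_[x+c*L[:,0]-s*L[:,1],y+s*L[:,0]+c*L[:,1],L[:,2]]
def cov(th,L): # cover (pivot-origin, x from post to pivot dir) -> extractor ; positive=clockwise
    L=np.array(L,float).reshape(-1,3); c,s=np.cos(-th),np.sin(-th)
    return np.c_[.096+c*L[:,0]-s*L[:,1],s*L[:,0]+c*L[:,1],L[:,2]]
W={1:(-.146,-.05),2:(-.146,.05),3:(-.046,.05),4:(-.046,-.05)}
E
python3 - <<'E'
from h import *
from scipy.optimize import least_squares
c=camera("top")
L=[(.085,-.085,.12),(-.085,-.085,.12),(-.085,.085,.12),(.096,0,.138),(-.068,-.083,.132)]
px=np.array([(316,159),(298,252),(207,236),(271,146),(302,244)],float)
r=least_squares(lambda p:(proj(c,ext(p,L))-px).ravel(),[.45,.1,0]);p=r.x
print(p,np.degrees(p[2]),r.fun.round(1))
for n,z,u in(("post",.166,(173,193)),("cup",.146,(324,231)),("jar",.1,(388,264)),("bot",.13,(396,204)),("boxcorners",.11,(202,122)),("",.11,(355,147)),("",.11,(331,284)),("",.11,(170,256))): 
    w=back(c,[u],z)[0]; print(n,w.round(3),np.round(w[:2]-p[:2],3))
im=cv2.resize(c["color"][100:300,150:420],None,fx=2.9,fy=2.9,interpolation=cv2.INTER_CUBIC)[:,:,::-1].copy()
post=back(c,[(173,193)],.166)[0]; piv=ext(p,[(.096,0,.13)])[0]
d=post-piv; th=-(np.arctan2(-d[1],-d[0])-p[2]); print("th",th,np.hypot(*d[:2]))
for q in list(proj(c,ext(p,L)))+list(proj(c,ext(p,cov(th,[(*W[i],.162) for i in W]+[(-.189,0,.166)])))):
    cv2.circle(im,tuple(int(v) for v in (q-[150,100])*2.9),3,(0,0,255),1)
cv2.imwrite("pics/t1.png",im)
E
```

```text
[ 0.56123641  0.05069516 -0.14548043] -8.335414558680684 [ 1.1  0.8  2.4  1.4 -1.6  1.  -0.4 -2.3 -1.5 -1. ]
post [0.558 0.195 0.166] [-0.003  0.144]
cup [ 0.502 -0.062  0.146] [-0.059 -0.112]
jar [ 0.451 -0.175  0.1  ] [-0.11  -0.226]
bot [ 0.554 -0.185  0.13 ] [-0.008 -0.236]
boxcorners [0.705 0.171 0.11 ] [0.143 0.12 ]
 [ 0.661 -0.114  0.11 ] [ 0.1   -0.165]
 [ 0.414 -0.075  0.11 ] [-0.147 -0.126]
 [0.455 0.211 0.11 ] [-0.106  0.16 ]
th 0.8711572998146566 0.1862280495342158
```

View pics/t1.png

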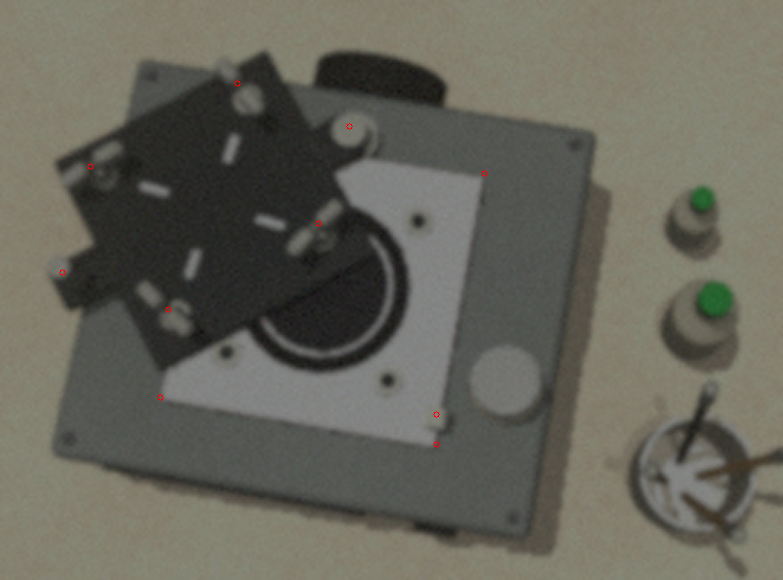

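The projected points match the picture, giving the extractor at (0.561, 0.051) with yaw -8.3° and the cover at about 0.87 rad. Next I'll plan the push on the post.

```bash
cat >> h.py <<'E'
from scipy.spatial.transform import Rotation as Ro
P=np.array([.5612,.0507,-.1455])
def cur():
    s=status.get_obs(); return s, Ro.from_euler("xyz",s["tcp_rot"],degrees=True).as_matrix()
def yawy(R): return np.degrees(np.arctan2(R[1,1],R[0,1]))   # world yaw of tool y
def rows(targets):  # (x,y,z,yaw of tool y deg mod 180)
    s,R=cur(); print("t",round(s["time"],2),"pos",s["ee_pos"].round(4),"yawy",yawy(R).round(1),"q6",s["q"][5].round(1),"F",s["wrist_force"].round(1))
    for x,y,z,w in targets:
        d=R.T@(np.array([x,y,z])-s["ee_pos"])*1000; t=(yawy(R)-w+90)%180-90
        print(*d.round(1),round(t,1))
def postT(th,off,z=.142,ox=-.189): # finger target on +y side of post, tool y along cover x
    w=ext(P,cov(th,[(ox,off,z)]))[0]; return (*w,np.degrees(P[2]-th)+180)
E
python3 - <<'E'
from h import *
rows([postT(.87,.045,.20),postT(.87,.045)]+[postT(t,.02) for t in (.87,.75,.6,.45,.3,.15,.05,0,-.02)])
s,R=cur();print(R.round(3))
E
```

```text
t 0.15 pos [0.2455 0.492  0.2307] yawy 63.5 q6 90.0 F [-0.6  0.7 -0.8]
30.8 -86.4 433.5 -58.3
88.8 -86.4 433.5 -58.3
88.8 -107.6 420.4 -58.3
88.9 -126.5 407.5 -65.2
88.9 -151.9 394.8 -73.8
88.9 -179.0 386.0 -82.4
88.9 -207.1 381.4 89.0
89.0 -235.6 381.0 80.4
89.0 -254.5 383.2 74.7
89.0 -263.8 384.9 71.8
89.0 -267.5 385.8 70.7
[[-0.     0.446  0.895]
 [-0.001  0.895 -0.446]
 [-1.    -0.001 -0.   ]]
```

```bash
python3 -m jog '4 -12 60 5;8 -24 120 10;13 -36 180 15;18 -48 240 20;23 -60 300 25;27 -72 360 30;31 -84 420 31.7;31 -86 433 31.7' 0 40
python3 - <<'E'
from h import *
print("down+push, tool y along cover y")
def T(th,off,z=.142):
    a=postT(th,off,z); return (*a[:3],a[3]-90)
rows([T(.87,.045)]+[T(t,.0215) for t in (.87,.75,.6,.45,.3,.15,.05,0)])
c=camera("top"); cv2.imwrite("pics/t2.png",cv2.resize(c["color"][80:300,120:420],None,fx=2.6,fy=2.6)[:,:,::-1])
E
```

```text
time: 1.15
ee_pos: [0.5966, 0.2191, 0.1987]
tcp_rot: [-89.3, 89.9, -147.7]
wrist_force: [0.0, 0.4, 0.2]
opening: -0.0002
down+push, tool y along cover y
t 1.15 pos [0.5966 0.2191 0.1987] yawy 31.6 q6 78.6 F [0.  0.4 0.2]
56.7 -0.3 -2.7 -0.3
56.7 -23.8 -2.6 -0.3
56.7 -46.6 -3.7 -7.1
56.8 -75.0 -1.2 -15.7
56.9 -102.7 5.4 -24.3
56.9 -129.1 16.2 -32.9
57.0 -153.7 30.7 -41.5
57.0 -168.7 42.4 -47.2
57.0 -175.7 48.8 -50.1
```

View pics/t2.png

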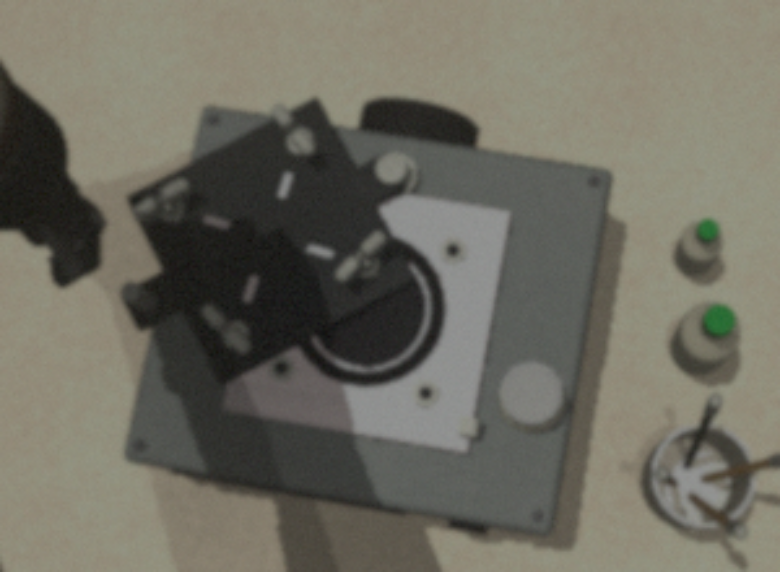

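The gripper stands on the +y side of the post (140,300), clear of the cover. Next it goes down and pushes.

```bash
python3 -m jog '30 0 -2.7 0;56.7 0 -2.7 0;56.7 -12 -2.7 0;56.7 -24 -2.7 0;56.7 -35 -3 -4;56.7 -47 -3.7 -7;56.8 -61 -3 -11;56.8 -75 -1.2 -15.7'
python3 - <<'E'
from h import *
def T(th,off,z=.142):
    a=postT(th,off,z); return (*a[:3],a[3]-90)
rows([T(t,.0215) for t in (.6,.52,.45,.375,.3,.225,.15,.08,.04,.02,0)])
c=camera("top"); cv2.imwrite("pics/t3.png",cv2.resize(c["color"][80:300,120:420],None,fx=2.6,fy=2.6)[:,:,::-1])
E
```

```text
time: 2.2
ee_pos: [0.5299, 0.1836, 0.1456]
tcp_rot: [71.0, 89.8, 28.7]
wrist_force: [1.8, 1.6, -0.4]
opening: 0.0001
t 2.2 pos [0.5299 0.1836 0.1456] yawy 47.7 q6 61.4 F [ 1.8  1.6 -0.4]
3.6 -0.7 3.4 0.4
3.6 -15.9 2.2 -4.2
3.5 -29.2 2.1 -8.2
3.5 -43.5 3.1 -12.5
3.5 -57.6 5.1 -16.8
3.4 -71.5 8.2 -21.1
3.4 -85.2 12.3 -25.4
3.3 -97.6 17.1 -29.4
3.3 -104.5 20.2 -31.7
3.3 -108.0 21.8 -32.9
3.3 -111.4 23.5 -34.0
```

View pics/t3.png

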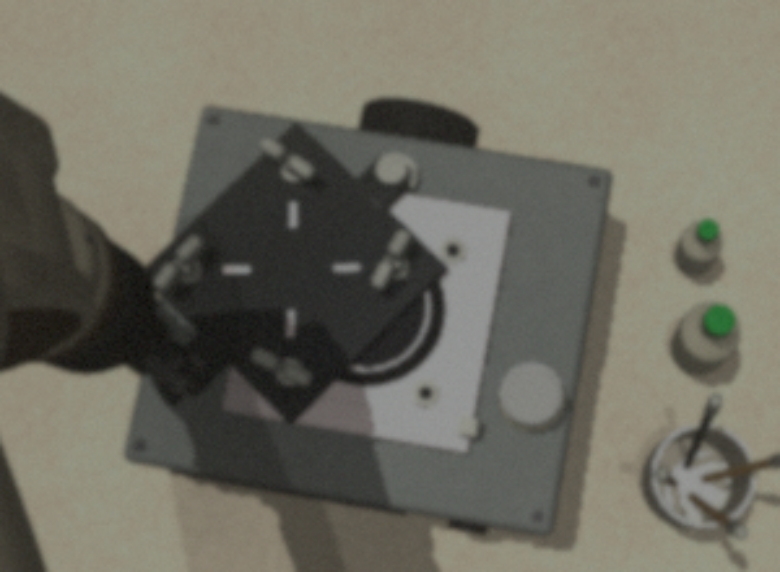

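The push works: the cover has swung partway and the fingers are on the post. I'll continue to shut.

```bash
python3 -m jog '1 -14 2.2 -4.2;2 -29 2.1 -8;2 -43 3 -12.5;2 -57 5 -17;2 -71 8 -21;2 -83 11.6 -25;2 -93 15.2 -28;2 -101 18.5 -30.5' && python3 -m jog '0 -1 0.5 -0.5;0 -2 1 -1;0 -3.5 1.6 -1.5;0 -5 2.3 -2;0 -6.5 3 -2.5;0 -8 3.7 -3;0 -9 4.2 -3.5;0 -9 4.2 -3.5'
python3 - <<'E'
from h import *
def T(th,off,z=.142):
    a=postT(th,off,z); return (*a[:3],a[3]-90)
rows([T(t,.0215) for t in (.02,0)])
c=camera("top"); cv2.imwrite("pics/t4.png",cv2.resize(c["color"][80:300,120:420],None,fx=2.6,fy=2.6)[:,:,::-1])
E
```

```text
time: 3.25
ee_pos: [0.4759, 0.0966, 0.1434]
tcp_rot: [32.7, 89.8, 20.7]
wrist_force: [1.7, 2.4, 1.3]
opening: -0.0004
time: 4.25
ee_pos: [0.4778, 0.0866, 0.1414]
tcp_rot: [-102.4, 90.0, -110.9]
wrist_force: [-0.1, 2.7, -0.3]
opening: -0.0001
t 4.25 pos [0.4778 0.0866 0.1414] yawy 81.5 q6 18.8 F [-0.1  2.7 -0.3]
-0.6 1.9 -4.9 1.0
-0.6 -1.9 -5.3 -0.2
```

View pics/t4.png

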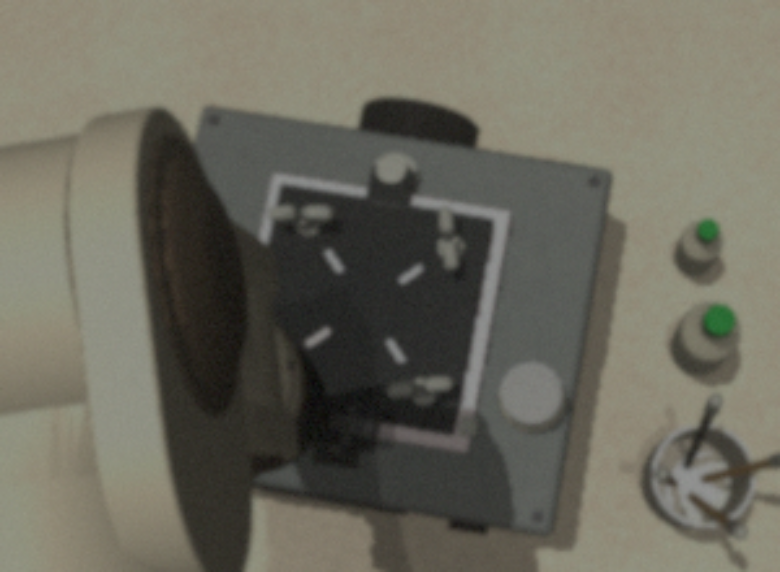

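The cover is nearly parallel to the flange, but the force is still only friction. I'll push on gently until the stop shows in the force.

```bash
python3 -m jog '0 -1 0 0;0 -2 0 0;0 -3 0 0;0 -4 0 0;0 -4.5 0 0;0 -5 0 0;0 -5 0 0;0 -5 0 0'
```

```text
time: 5.3
ee_pos: [0.4777, 0.0851, 0.1416]
tcp_rot: [89.5, 89.6, 81.2]
wrist_force: [2.7, 23.6, -4.2]
opening: -0.0006
```

The 23.6 N reading means the cover is against its stop. I'll retreat upward over the cover and look with the wrist camera, opening the fingers partway.

```bash
python3 -m jog '0 8 0 0;-20 15 0 0;-60 15 0 0;-100 5 0 0;-130 -5 0 0;-150 -10 0 0;-160 -15 20 0;-160 -20 40 0' 0.42 30
python3 - <<'E'
from h import *
rows([])
c=camera("wrist"); print({k:v for k,v in c.items() if k!="color"}); cv2.imwrite("pics/w5.png",c["color"][:,:,::-1])
print(proj(c,ext(P,[(0,0,.13)]+[(*((.096+W[i][0]),W[i][1]),.162) for i in W])).round(0))
E
```

```text
time: 6.3
ee_pos: [0.5145, 0.0555, 0.3029]
tcp_rot: [-5.9, 89.9, -14.5]
wrist_force: [0.6, 0.2, 0.4]
opening: 0.0357
t 6.3 pos [0.5145 0.0555 0.3029] yawy 81.5 q6 14.7 F [0.6 0.2 0.4]
{'vfov': 67.8118489660522, 'cx': 322.35975303080147, 'cy': 197.0036552947971, 'D': array([-0.01700502,  0.        ,  0.        ,  0.        ,  0.        ]), 'rvec': array([-2.17428156, -1.87191524, -0.31851854]), 'tvec': array([-0.13103416, -0.53891845,  0.28371941])}
[[325. 215.]
 [274. 181.]
 [375. 181.]
 [370. 268.]
 [280. 268.]]
```

View pics/w5.png

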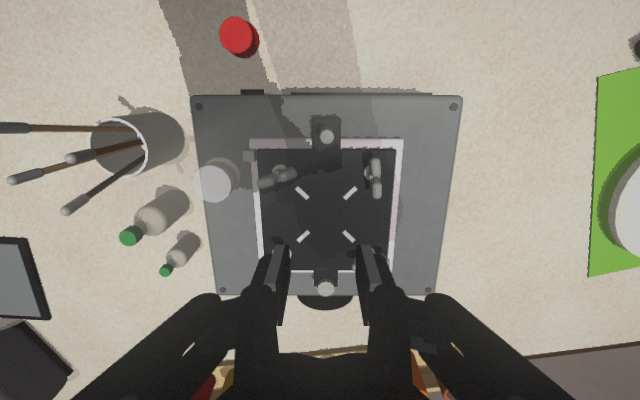

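The wrist view has wing 1 at about (278,177) and wing 2 at (375,178). These match the predictions of (274,181) and (375,181), and post and boss are in line, so the cover is shut. Now I'll get the wing angles and the approach for screw 2.

```bash
cat >> h.py <<'E'
def wing(i,z,turn): # tool target over wing i; turn = screw value (rad)
    w=ext(P,[(.096+W[i][0],W[i][1],z)])[0]
    rib=45 if i in(1,3) else -45
    return (*w,np.degrees(P[2]-turn)+rib-90)
E
python3 - <<'E'
from h import *
ct=camera("top"); cw=camera("wrist")
f=lambda q:[(120+u/2.6,80+v/2.6) for u,v in q]
for i,c,e in((1,cw,[(262,183),(296,170)]),(2,cw,[(376,160),(378,197)]),(1,ct,f([(388,392),(452,382)])),(3,ct,f([(272,213),(334,213)])),(4,ct,f([(443,210),(452,270)]))):
    a=back(c,e,.157); d=a[1]-a[0]; y=np.degrees(np.arctan2(d[1],d[0])-P[2]); rib=45 if i in(1,3) else -45
    print(i,"value",-((y-rib)%180),"deg mid",a.mean(0).round(3),"exp",wing(i,0,0)[:2])
rows([wing(2,.19,-1),wing(2,.138,-1)])
E
```

```text
1 value -65.91885019882646 deg mid [0.501 0.013 0.157] exp (np.float64(0.5044789649723196), np.float64(0.008477681430449024))
2 value -51.1311649681088 deg mid [0.518 0.11  0.157] exp (np.float64(0.518977681430449), np.float64(0.10742103502768044))
1 value -63.57037704184398 deg mid [0.503 0.009 0.157] exp (np.float64(0.5044789649723196), np.float64(0.008477681430449024))
3 value -54.35195601239312 deg mid [0.617 0.092 0.157] exp (np.float64(0.6179210350276805), np.float64(0.09292231856955098))
4 value -63.66522432299564 deg mid [ 0.6   -0.005  0.157] exp (np.float64(0.6034223185695511), np.float64(-0.006021035027680435))
t 6.45 pos [0.514  0.0556 0.3011] yawy 81.4 q6 14.8 F [-0.6 -0.7 -0.1]
111.0 52.1 -2.7 -12.5
163.0 52.1 -2.7 -12.5
```

```bash
python3 -m jog '30 20 -1 -3;60 40 -2.7 -6;85 52 -2.7 -6;108 52 -2.7 -6;125 52 -2.7 -6;142 52 -2.7 -6;155 52 -2.7 -6;162 52 -2.7 -6'
python3 - <<'E'
from h import *
rows([wing(2,.138,np.radians(-51))])
c=camera("wrist"); cv2.imwrite("pics/w6.png",c["color"][:,:,::-1])
E
```

```text
time: 7.45
ee_pos: [0.5186, 0.1078, 0.1388]
tcp_rot: [-161.1, 90.0, -163.7]
wrist_force: [-0.1, 0.0, -0.1]
opening: 0.0361
t 7.45 pos [0.5186 0.1078 0.1388] yawy 87.5 q6 14.3 F [-0.1  0.  -0.1]
0.8 -0.4 0.4 -0.2
```

View pics/w6.png

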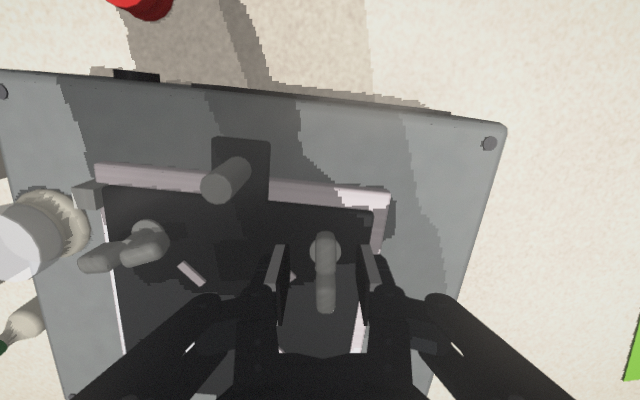

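Wing 2 sits at (325,275), centred between the pads at (278) and (368), with its bar parallel to them. Now to close.

```bash
python3 -m jog '0 0 0 0;0 0 0 0;0 0 0 0;0 0 0 0;0 0 0 0;0 0 0 0;0 0 0 0;0 0 0 0' 0 30
python3 - <<'E'
from h import *
rows([wing(2,.138,0)])
E
```

```text
time: 8.5
ee_pos: [0.5191, 0.109, 0.1402]
tcp_rot: [66.6, 89.9, 64.1]
wrist_force: [-0.3, 5.4, -0.1]
opening: 0.0094
t 8.5 pos [0.5191 0.109  0.1402] yawy 87.5 q6 14.3 F [-0.3  5.4 -0.1]
2.2 -1.6 -0.0 50.9
```

```bash
python3 -m jog '0 0 0 8;0 0 0 17;0 0 0 26;0 0 0 35;0 0 0 43;0 0 0 48;0 0 0 50.5;0 0 0 50.5'
python3 - <<'E'
from h import *
rows([wing(2,.138,0)])
E
```

```text
time: 9.5
ee_pos: [0.5189, 0.1088, 0.1402]
tcp_rot: [125.5, 89.9, 72.5]
wrist_force: [-1.0, 4.0, 1.3]
opening: 0.0092
t 9.5 pos [0.5189 0.1088 0.1402] yawy 37.0 q6 64.8 F [-1.   4.   1.3]
2.2 -0.7 1.2 0.3
```

```bash
python3 -m jog '0 0 0 0;0 0 0 0;0 0 0 0;0 0 0 0;-10 0 0 0;-30 0 0 0;-55 0 0 0;-75 0 0 0' 0.42
python3 - <<'E'
from h import *
rows([wing(4,.20,np.radians(-63.7)),wing(4,.138,np.radians(-63.7))])
c=camera("wrist"); cv2.imwrite("pics/w7.png",c["color"][:,:,::-1])
E
```

```text
time: 10.5
ee_pos: [0.5189, 0.108, 0.2163]
tcp_rot: [63.9, 89.9, 10.9]
wrist_force: [1.6, -0.2, -0.5]
opening: 0.0359
t 10.5 pos [0.5189 0.108  0.2163] yawy 37.0 q6 64.8 F [ 1.6 -0.2 -0.5]
16.4 -1.0 141.9 -63.4
78.4 -1.1 141.9 -63.4
```

View pics/w7.png

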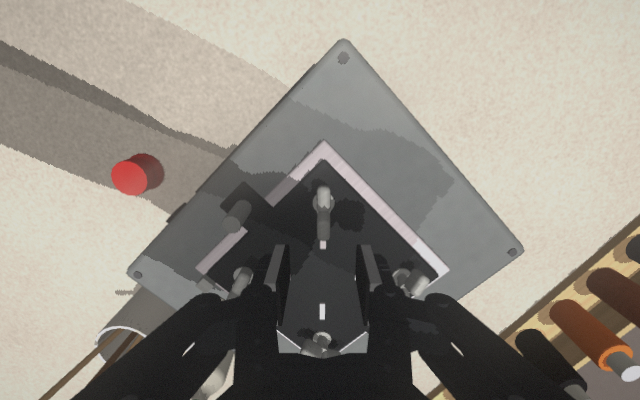

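Wing 2 (323,210) lines up with its rib (322,245) and with rib 4 at (322,312). Next is screw 4, diagonally opposite.

```bash
python3 -m jog '0 0 25 -10;0 0 60 -20;0 -1 95 -30;5 -1 125 -40;10 -1 142 -50;15 -1 142 -60;18 -1 142 -63.4;30 -1 142 -63.4'
python3 - <<'E'
from h import *
rows([wing(4,.138,np.radians(-63.7))])
E
```

```text
time: 11.55
ee_pos: [0.6037, -0.0062, 0.1846]
tcp_rot: [-11.0, 89.9, -0.6]
wrist_force: [-0.1, 0.3, -0.2]
opening: 0.0356
t 11.55 pos [ 0.6037 -0.0062  0.1846] yawy 100.3 q6 -10.9 F [-0.1  0.3 -0.2]
46.6 0.2 -0.3 -0.0
```

```bash
python3 -m jog '8 0 0 0;16 0 0 0;24 0 0 0;32 0 0 0;40 0 0 0;46 0 0 0;46 0 0 0;46 0 0 0' && python3 -m jog '0 0 0 0;0 0 0 0;0 0 0 0;0 0 0 0;0 0 0 0;0 0 0 0;0 0 0 0;0 0 0 0' 0 30
python3 - <<'E'
from h import *
rows([wing(4,.138,0)])
E
```

```text
time: 12.55
ee_pos: [0.6035, -0.0061, 0.1388]
tcp_rot: [-14.5, 90.0, -4.1]
wrist_force: [0.2, 0.7, 0.2]
opening: 0.036
time: 13.55
ee_pos: [0.6032, -0.0048, 0.139]
tcp_rot: [78.7, 89.9, 89.2]
wrist_force: [-2.4, 7.6, 3.2]
opening: 0.0091
t 13.55 pos [ 0.6032 -0.0048  0.139 ] yawy 100.4 q6 -11.0 F [-2.4  7.6  3.2]
1.0 -1.3 0.0 63.8
```

```bash
python3 -m jog '0 0 0 9;0 0 0 19;0 0 0 29;0 0 0 39;0 0 0 49;0 0 0 58;0 0 0 63.5;0 0 0 63.5' && python3 -m jog '0 0 0 0;0 0 0 0;0 0 0 0;0 0 0 0;-10 0 0 0;-30 0 0 0;-55 0 0 0;-75 0 0 0' 0.42
python3 - <<'E'
from h import *
rows([wing(1,.20,np.radians(-64.5)),wing(1,.138,np.radians(-64.5))])
c=camera("wrist"); cv2.imwrite("pics/w8.png",c["color"][:,:,::-1])
E
```

```text
time: 14.55
ee_pos: [0.6029, -0.005, 0.139]
tcp_rot: [157.2, 89.9, 104.1]
wrist_force: [-2.7, 5.8, 2.9]
opening: 0.0092
time: 15.55
ee_pos: [0.6035, -0.0061, 0.2154]
tcp_rot: [50.9, 89.9, -2.2]
wrist_force: [-0.4, 0.0, 0.7]
opening: 0.036
t 15.55 pos [ 0.6035 -0.0061  0.2154] yawy 36.9 q6 52.5 F [-0.4  0.   0.7]
15.2 -70.4 -71.1 25.7
77.2 -70.5 -71.2 25.7
```

View pics/w8.png

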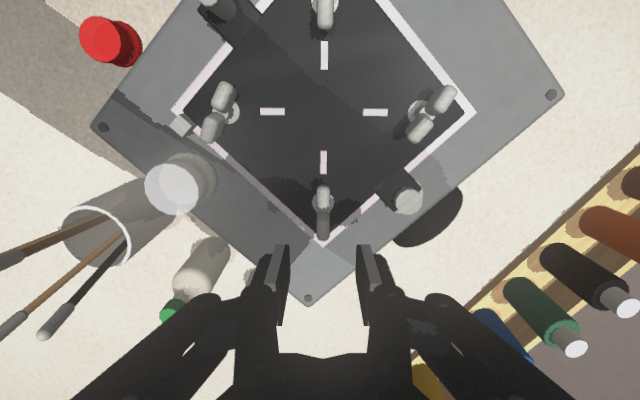

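Wings 2 (323,10) and 4 (323,205) are in line with their ribs. Wings 1 (219,112) and 3 (432,113) are still loose. I'll refine the angles of those two from this view.

```bash
python3 - <<'E'
from h import *
c=camera("wrist")
for i,e in((1,[(210,136),(229,85)]),(3,[(415,138),(450,90)]),(2,[(323,-15),(324,25)]),(4,[(322,188),(322,232)])):
    a=back(c,e,.157); d=a[1]-a[0]; y=np.degrees(np.arctan2(d[1],d[0])-P[2]); rib=45 if i in(1,3) else -45
    print(i,-((y-rib)%180),a.mean(0).round(3),np.round(wing(i,0,0)[:2],3))
E
python3 -m jog '0 -10 -10 4;0 -25 -25 8;0 -40 -40 12;5 -55 -56 16;10 -70 -71 20;15 -70.5 -71 23;22 -70.5 -71 24;30 -70.5 -71 24'
python3 - <<'E'
from h import *
rows([wing(1,.138,np.radians(-66))])
E
```

```text
1 -63.67789473734183 [0.505 0.012 0.157] [0.504 0.008]
3 -57.6968512556512 [0.619 0.095 0.157] [0.618 0.093]
2 -1.9000707073007632 [0.523 0.102 0.157] [0.519 0.107]
4 -0.17440509871813248 [ 0.602 -0.004  0.157] [ 0.603 -0.006]
time: 16.65
ee_pos: [0.5044, 0.0084, 0.1827]
tcp_rot: [-98.3, 90.0, -175.3]
wrist_force: [0.5, 0.3, -0.2]
opening: 0.036
t 16.65 pos [0.5044 0.0084 0.1827] yawy 12.9 q6 78.0 F [ 0.5  0.3 -0.2]
44.7 0.1 -0.1 0.3
```

```bash
python3 -m jog '8 0 0 2;16 0 0 2;24 0 0 2;32 0 0 2;40 0 0 2;44 0 0 2;44 0 0 2;44 0 0 2' && python3 -m jog '0 0 0 0;0 0 0 0;0 0 0 0;0 0 0 0;0 0 0 0;0 0 0 0;0 0 0 0;0 0 0 0' 0 30
python3 - <<'E'
from h import *
rows([wing(1,.138,0)])
E
```

```text
time: 17.65
ee_pos: [0.5045, 0.0084, 0.1398]
tcp_rot: [82.7, 90.0, 3.6]
wrist_force: [0.4, 0.0, -0.5]
opening: 0.0356
time: 18.65
ee_pos: [0.5043, 0.0083, 0.1398]
tcp_rot: [29.6, 90.0, -49.5]
wrist_force: [-3.4, -0.7, 6.2]
opening: 0.0093
t 18.65 pos [0.5043 0.0083 0.1398] yawy 10.9 q6 80.1 F [-3.4 -0.7  6.2]
1.8 0.2 -0.1 64.2
```

```bash
python3 -m jog '0 0 0 9;0 0 0 19;0 0 0 29;0 0 0 39;0 0 0 49;0 0 0 58;0 0 0 64;0 0 0 64' && python3 -m jog '0 0 0 0;0 0 0 0;0 0 0 0;0 0 0 0;-10 0 0 0;-30 0 0 0;-55 0 0 0;-75 0 0 0' 0.42
python3 - <<'E'
from h import *
rows([wing(3,.19,np.radians(-56)),wing(3,.138,np.radians(-56))])
E
```

```text
time: 19.65
ee_pos: [0.5024, 0.009, 0.1397]
tcp_rot: [-57.7, 89.8, 159.2]
wrist_force: [-13.7, 2.2, 10.9]
opening: 0.0091
time: 20.65
ee_pos: [0.5045, 0.0084, 0.2163]
tcp_rot: [143.4, 89.9, 0.3]
wrist_force: [0.0, -0.4, -0.5]
opening: 0.0358
t 20.65 pos [0.5045 0.0084 0.2163] yawy -53.1 q6 144.1 F [ 0.  -0.4 -0.5]
26.4 0.4 -141.4 -55.8
78.4 0.4 -141.4 -55.8
```

```bash
python3 -m jog '0 0 -25 -9;0 0 -60 -18;0 0 -95 -28;5 0 -125 -38;10 0 -141 -48;15 0 -141 -56;20 0 -141 -56;30 0 -141 -56'
python3 - <<'E'
from h import *
rows([wing(3,.138,np.radians(-56))])
E
python3 -m jog '8 0 0 0;16 0 0 0;24 0 0 0;32 0 0 0;40 0 0 0;47 0 0 0;47 0 0 0;47 0 0 0' && python3 -m jog '0 0 0 0;0 0 0 0;0 0 0 0;0 0 0 0;0 0 0 0;0 0 0 0;0 0 0 0;0 0 0 0' 0 30
python3 - <<'E'
from h import *
rows([wing(3,.138,0)])
E
```

```text
time: 21.65
ee_pos: [0.6173, 0.0929, 0.1848]
tcp_rot: [96.0, 89.9, 8.7]
wrist_force: [0.3, 0.6, -0.2]
opening: 0.036
t 21.65 pos [0.6173 0.0929 0.1848] yawy 2.7 q6 95.9 F [ 0.3  0.6 -0.2]
46.8 0.6 0.0 0.0
time: 22.65
ee_pos: [0.6172, 0.093, 0.1377]
tcp_rot: [96.2, 90.0, 9.1]
wrist_force: [0.1, -0.4, 0.2]
opening: 0.0358
time: 23.65
ee_pos: [0.6176, 0.0931, 0.1379]
tcp_rot: [95.4, 89.9, 8.3]
wrist_force: [5.1, 0.2, 3.8]
opening: 0.0093
t 23.65 pos [0.6176 0.0931 0.1379] yawy 2.9 q6 95.7 F [5.1 0.2 3.8]
-0.1 0.3 0.2 56.2
```

```bash
python3 -m jog '0 0 0 9;0 0 0 18;0 0 0 27;0 0 0 36;0 0 0 45;0 0 0 52;0 0 0 56;0 0 0 56' && python3 -m jog '0 0 0 0;0 0 0 0;0 0 0 0;0 0 0 0;-10 0 0 0;-30 0 0 0;-60 0 0 0;-100 0 0 0' 0.42 && python3 -m jog '-20 0 15 -9;-40 0 30 -18;-60 0 45 -28;-80 0 60 -38;-100 0 80 -48;-110 0 100 -56;-110 0 100 -56;-110 0 100 -56'
python3 - <<'E'
from h import *
rows([])
c=camera("wrist"); cv2.imwrite("pics/w9.png",c["color"][:,:,::-1])
c=camera("top"); cv2.imwrite("pics/t9.png",c["color"][:,:,::-1])
E
```

```text
time: 24.65
ee_pos: [0.6167, 0.0935, 0.1379]
tcp_rot: [-99.7, 89.9, 117.1]
wrist_force: [-1.0, 3.0, 5.6]
opening: 0.0095
time: 25.65
ee_pos: [0.6167, 0.0929, 0.2385]
tcp_rot: [-26.4, 89.9, -169.5]
wrist_force: [0.9, -0.5, 0.1]
opening: 0.0359
time: 26.65
ee_pos: [0.5375, 0.0332, 0.3473]
tcp_rot: [148.2, 90.0, 61.0]
wrist_force: [0.1, 0.5, -0.7]
opening: 0.0359
t 26.65 pos [0.5375 0.0332 0.3473] yawy 2.7 q6 90.8 F [ 0.1  0.5 -0.7]
```

View pics/w9.png

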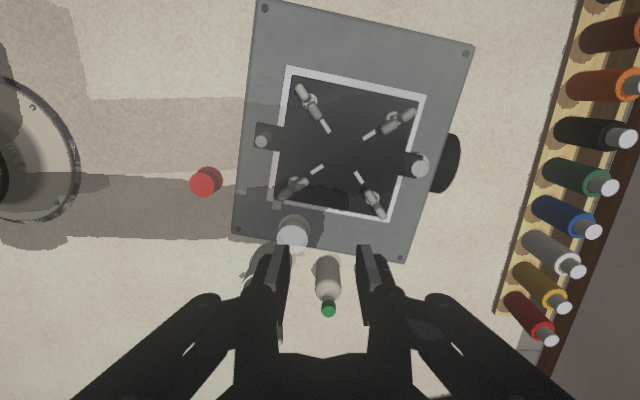

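All four wings point along their ribs, and cup, bottle and jar stand where they were. I'll take one enlarged crop to measure the cover and screw angles.

Run:
```python
import cv2
im=cv2.imread("pics/w9.png")[50:240,240:450]; cv2.imwrite("pics/w9z.png",cv2.resize(im,None,fx=3,fy=3,interpolation=cv2.INTER_CUBIC))
```

```text
(no output)
```

View pics/w9z.png

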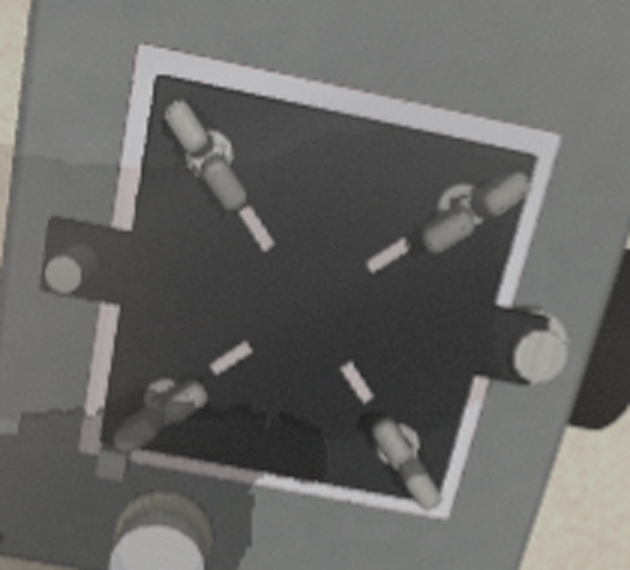

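Run:
```python
from h import *
c=camera("wrist")
u=lambda q:[(240+a/3,50+b/3) for a,b in q]
def ang(e,z):
    if np.isscalar(z): z=[z,z]
    A=back(c,[e[0]],z[0])[0];B=back(c,[e[1]],z[1])[0];d=B-A;return np.degrees(np.arctan2(d[1],d[0]))
print("cover deg (open +):",np.degrees(P[2])-ang(u([(64,273),(541,356)]),[.166,.138]))
print("flange edge deg",ang(u([(145,45),(559,136)]),.12),"cover edge",ang(u([(158,77),(537,158)]),.13))
for i,w,r in((1,[(120,440),(200,390)],[(213,370),(250,346)]),(2,[(180,105),(235,203)],[(243,210),(270,247)]),(3,[(430,243),(522,180)],[(372,268),(407,242)]),(4,[(378,425),(432,503)],[(344,365),(370,400)])):
    f=lambda a:(a+90)%180-90
    exp=np.degrees(P[2])+(45 if i in(1,3) else -45)
    print(i,"wing-rib past(+)",round(f(ang(r,.132)-ang(w,.16)),1),"wing vs nominal",round(f(exp-ang(w,.16)),1))
```

```text
cover deg (open +): 0.33448624863979504
flange edge deg -8.68236785358284 cover edge -8.478204525206333
1 wing-rib past(+) 0.2 wing vs nominal -4.2
2 wing-rib past(+) 7.2 wing vs nominal 10.4
3 wing-rib past(+) 2.1 wing vs nominal -6.0
4 wing-rib past(+) 2.2 wing vs nominal 5.9
```

```bash
python3 -c "
from workcell import bot,status
print(bot.job_done(), status.get_obs()['time'])"
```

```text
the job is handed in; nothing more can be done
the job is handed in; nothing more can be done
```

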